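# Snap the roast canister's vent shut

### The job

The beans in the taller of the two aluminium canisters have finished giving off gas. Press the small hinged vent flap on its top down until it snaps fully shut, and leave the shorter canister's vent flap standing open.

Things in the scene. Friction and masses are not known exactly. Their poses are not given: they have to be found in the camera images.
- tall_canister: taller round aluminium canister, 170 mm across, 150 mm high, fixed to the ledge. Origin: centre of underside, z up. Its top carries the vent flap on the -x side (hinge line along y at x=-4, z=155.5 mm; the flap spans y=-30 to 30 and when shut x=-4 to -64, upper face at z=158 mm) and a ridged twist cap on the +x side (centre x=37 mm, 56 mm across, 22 mm high).
- tall_flap (a joint): opening angle (rad) of the taller canister's flap, a 5 mm plate 60 mm long: 0 shut and level, grows as the edge away from the cap rises, stop 1.25. Starts at 0.5 to 0.9; stays where left (hinge friction, about 1 N at the edge). Near 0.2 its tongue meets a sprung catch: then it takes about 5 to 8 N downward near the free edge; below about 0.1 the catch pulls it to 0 and holds it.
- short_canister: shorter round aluminium canister, 150 mm across, 85 mm high, fixed to the ledge, with the same cap and an equal vent flap laid out the same way on its top (hinge at x=-4, z=90.5 mm). Origin: centre of its underside, z up.
- short_flap (a joint): opening angle (rad) of the shorter canister's vent flap, read the same way; starts at 0.6 to 0.9 and is to be left open.
Mind the look-alikes: they are no part of the job. Leave any blue look-alike of the tall_canister alone.

How it is judged:
By the outcome, as a careful person would: the job done as asked, in the order asked, and still so for the second after the job is handed in, with the robot touching nothing.
It also fails if it takes over 26 s, if anything falls off the work surface, if the arm or the gripper's body presses on something with over 40 N, if the wrist force passes 120 N, or if a joint passes its speed limit or range.

### The arm

A 6-joint arm with a two-finger parallel gripper is mounted at the origin on the work surface. World frame = base frame: x ahead of the robot, y to its left, z up, the work surface at z = 0. Lengths are in m, angles in rad, forces in N, time in s.
With the tool pointing down it reaches from about 0.25 to 0.775 m from the base axis. Payload 8.9 kg.
Tool frame: the origin (TCP) lies midway between the tips of the shut fingers; the grasp point (between the pads) lies bot.tcp_to_grasp behind it (bot.tcp_to_grasp is the distance from the TCP to the grasp point, in m); z points along the fingers, y is the direction in which the jaws open and shut (so a half turn about z gives the same grasp; the last joint's range is limited). The gripper opens to 85 mm and grips with 20 to 120 N. Pads are 22 mm wide; open, the fingers measure 114 mm over their backs; the gripper's body (76 mm by 85 mm) begins 54 mm behind the grasp point. The pads swing forward as they close: fully open they stand 13 mm farther back than shut.
Start: joints at [-1.336, 0.291, -0.153, 1.127, 0, 1.431], TCP at [0.192, -0.489, 0.198] pointing down, gripper open.
Joint ranges: [-2.52, 2.52], [-0.91, 1.74], [-1.3, 1.37], [-1.96, 2.02], [-1.52, 1.47], [-3.14, 3.14]. Speed limits (rad/s): [2.22, 2.22, 2.79, 3.14, 3.14, 3.14].

### API

Orientations are given as a unit quaternion [x, y, z, w].
In Python, from station import bot gives the robot as it stands.
- The arm moves only by the tool jog_arm, never from a script. Its argument "steps" is a list that holds one entry, the list of rows, each a list of 5 numbers: the closure, from -1 (fully open) to 1 (shut), then the shift along the tool's x, y, z in mm, then the turn about the tool's z in degrees. In form: [[[gripper, tx, ty, tz, spin], ...]]. A call has 1 to 20 rows; each row is the pose to reach, as a shift and turn from the pose commanded when the call began, along the tool's axes at that moment; what a row does not reach only later rows make up. A row lasts 1/10 s, in which the tool goes at most 50 mm and 8.59 degrees, less where a joint would pass 70% of its speed; a pose out of reach is approached as far as the arm can. A call with a gripper value outside its range is refused whole. The fingers move at their own pace and stop on an object; the grip force is fixed at half the most. Time passes only in rows, so rows that repeat a pose let the fingers close. It gives the time, the measured TCP pose, the force and the opening at its end, in the units of the state.
- bot.state(): the state, without advancing time (a new reading comes with each control period).
- bot.snapshot(name): name is "scene" or "top"; returns (picture, depth): 420x560x3 uint8, red, green, blue; 420x560 float32, m along the optical axis (not along the pixel's ray), 0 where there is no reading.
- bot.camera_model(name): a dict with "intrinsics" (3x3 intrinsics, pixels), "rvec" (rotation vector, rad) and "tvec" (3), from world to camera coordinates, as OpenCV has them. Camera axes: x right, y down, z forward; pixel columns grow to the right and rows downward; lengths in m; the calibration is good to about 2 mm. A picture is of the moment at which its call begins. camera_model takes no time and is no camera call.
- bot.finish_job(): hands the job in, once; it reports no verdict.
The state is a dict: "clock": time; "qpos": joint angles; "qvel": joint speeds; "tau": joint torques, N m; "eef_pos": TCP position; "tool_rot": TCP orientation; "contact_force": force on the tool from outside, world axes, zero at the start; "wrist_torque": the same for the moment, N m; "opening": finger opening in m.
Only numpy, scipy, OpenCV 4.12 (cv2) and the standard library are available. Lean on these libraries where they do the work, as an engineer would, in place of code of your own. Each camera call takes 0.05 s, during which the arm holds its last target.

## Working session

There is one attempt and no reset: what is moved stays moved. The work goes in short steps, Python scripts to look and compute and a tool call to move; the robot and the scene stay as the last step left them, time stands still between calls to the robot, and variables do not carry over. Pictures are saved under pics/ and viewed, and the job is handed in when it is done.

Besides the shell and the picture viewer there is one more tool, called after "Emit:" in YAML: its name, and indented under it one key for each argument. jog_arm: Moves the arm, as the interface text tells. Its arguments: {"type":"object","properties":{"steps":{"type":"array"}},"required":["steps"]}

```bash
mkdir -p pics
cat > h.py <<'E'
import numpy as np, cv2, pickle
from station import bot
def snap(n,tag):
    p,d=bot.snapshot(n); cv2.imwrite(f'pics/{tag}.png',cv2.cvtColor(p,cv2.COLOR_RGB2BGR)); np.savez(f'{tag}.npz',p=p,d=d); return p,d
def pts(n,d):
    c=bot.camera_model(n);K=np.array(c['intrinsics']);R=cv2.Rodrigues(np.array(c['rvec'],float))[0];t=np.array(c['tvec']).ravel()
    v,u=np.mgrid[:d.shape[0],:d.shape[1]]
    P=np.stack([(u-K[0,2])/K[0,0]*d,(v-K[1,2])/K[1,1]*d,d],-1)
    W=(P-t)@R; W[d<=0]=np.nan; return W
E
python3 - <<'E'
from h import *
snap('scene','s0');snap('top','t0');s=bot.state();print(s,bot.tcp_to_grasp)
E
```

```text
{'clock': 0.1, 'qpos': array([-1.33627349e+00,  2.91218191e-01, -1.54044945e-01,  1.12671460e+00,
       -2.55035181e-06,  1.43152112e+00]), 'qvel': array([ 0.00169765, -0.00131571,  0.00078063, -0.0026943 ,  0.0006517 ,
        0.00170261]), 'tau': array([ 2.40557456e-03, -5.37978995e+01,  3.31919217e+01,  9.20973485e-03,
       -2.16561598e-04, -4.01637294e-06]), 'eef_pos': array([ 0.19161836, -0.48831359,  0.19749496]), 'tool_rot': array([ 9.82584988e-01,  1.85812786e-01, -2.93947291e-05, -5.89974702e-04]), 'contact_force': array([0.05079495, 0.78083789, 0.73605227]), 'wrist_torque': array([ 0.03001189,  0.04651714, -0.00493462]), 'opening': 0.08539426984106911} 0.0187
```

View pics/s0.png

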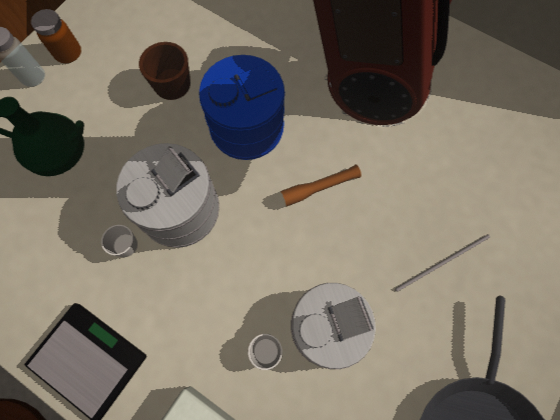

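View pics/t0.png

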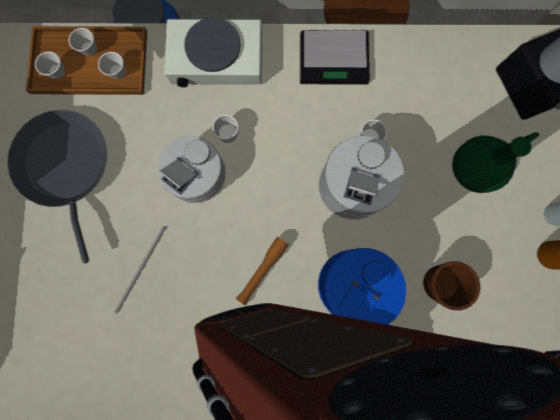

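The scene view shows three canisters: aluminium A at (167,190), aluminium B at (333,325), and a blue one at (243,105). In the top view they are at (362,175), (190,168) and (362,287). Next I'll measure heights to tell A from B, and enlarge the candidate.

Run:
```python
from h import *
W={}
for n,t in(('scene','s0'),('top','t0')):
    z=np.load(t+'.npz');w=pts(n,z['d']);W[n]=w
    P=w.reshape(-1,3);P=P[~np.isnan(P[:,0])]
    for h,lab in((.15,'tall'),(.085,'short')):
        m=(abs(w[...,2]-h)<.006).astype(np.uint8)
        k,L,S,C=cv2.connectedComponentsWithStats(m)
        for i in range(1,k):
            if S[i,4]>400:
                q=w[L==i];print(n,lab,S[i],C[i].round(),q.min(0).round(3),q.max(0).round(3),np.median(q,0).round(3))
p=np.load('s0.npz')['p'][130:260,100:240]
q=np.load('t0.npz')['p'][110:240,300:440]
cv2.imwrite('pics/c0.png',cv2.cvtColor(cv2.resize(np.hstack([p,q]),(784,364),interpolation=2),4))
w=W['top']
print('top heights');
for v in range(150,212,4):print(v,[None if np.isnan(w[v,u,0]) else (w[v,u]*1000).round().astype(int).tolist() for u in range(345,385,8)])
w=W['scene']
print('scene')
for v in range(142,200,5):print(v,[None if np.isnan(w[v,u,0]) else (w[v,u]*1000).round().astype(int).tolist() for u in range(150,205,8)])
```

```text
scene tall [ 200   55   85   75 3393] [242.  94.] [ 0.198 -0.274  0.144] [ 0.368 -0.105  0.156] [ 0.293 -0.179  0.15 ]
scene tall [ 117  143   93   88 4395] [164. 188.] [ 0.445 -0.277  0.144] [ 0.613 -0.109  0.156] [ 0.533 -0.173  0.15 ]
scene short [139  42  50  42 606] [163.  62.] [ 0.234 -0.462  0.079] [ 0.343 -0.351  0.089] [ 0.29  -0.408  0.084]
scene short [ 14 113  63  52 487] [ 52. 147.] [ 0.517 -0.527  0.079] [ 0.636 -0.436  0.091] [ 0.581 -0.457  0.085]
scene short [ 293  283   83   86 3484] [333. 326.] [0.483 0.129 0.079] [0.632 0.278 0.091] [0.564 0.203 0.085]
top tall [ 324  136   80   77 3494] [363. 175.] [ 0.444 -0.278  0.144] [ 0.611 -0.108  0.156] [ 0.526 -0.183  0.151]
top tall [ 324  248   82   77 3303] [365. 284.] [ 0.212 -0.274  0.144] [ 0.367 -0.106  0.156] [ 0.291 -0.192  0.15 ]
top short [ 157  136   64   62 1980] [190. 168.] [0.483 0.129 0.079] [0.631 0.277 0.091] [0.553 0.197 0.085]
top short [430 261  50  50 661] [456. 286.] [ 0.234 -0.461  0.079] [ 0.342 -0.352  0.09 ] [ 0.287 -0.412  0.085]
top heights
150 [[579, -153, 152], [579, -170, 152], [573, -183, 
[... 2317 characters left out ...]
61, 188], [482, -165, 152], [474, -153, 151]]
177 [[531, -220, 152], [524, -205, 158], [517, -189, 166], [511, -172, 176], [505, -158, 182], [490, -160, 149], [482, -147, 152]]
182 [[542, -203, 173], [530, -202, 150], [524, -186, 160], [518, -169, 171], [506, -165, 152], [498, -153, 151], [489, -141, 150]]
187 [[549, -197, 172], [541, -188, 168], [531, -180, 158], [524, -165, 165], [515, -157, 155], [505, -149, 147], [497, -135, 150]]
192 [[557, -191, 173], [548, -181, 169], [538, -178, 151], [530, -164, 154], [521, -154, 149], [513, -143, 147], [505, -130, 149]]
197 [[564, -187, 169], [555, -177, 165], [545, -171, 151], [537, -160, 149], [529, -147, 151], [521, -136, 149], [513, -123, 151]]
```

View pics/c0.png

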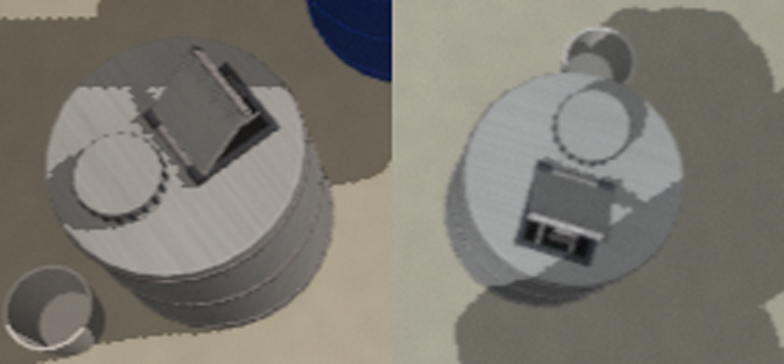

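```bash
cat > fit.py <<'E'
from h import *
def fit(ts,tt,h=.15,c0=(.529,-.193)):
    out=[]
    for n,t in(('scene',ts),('top',tt)):
        w=pts(n,np.load(t+'.npz')['d']).reshape(-1,3);w=w[~np.isnan(w[:,0])]
        q=w[(abs(w[:,2]-h)<.004)&(np.hypot(w[:,0]-c0[0],w[:,1]-c0[1])<.1)]
        c,r=cv2.minEnclosingCircle((q[:,:2]*1000).astype(np.float32))
        c=np.array(c)/1000
        m=(abs(w[:,2]-h-.022)<.004)&(np.hypot(*(w[:,:2]-c).T)<.08)&(w[:,0]>c[0])
        cc,cr=cv2.minEnclosingCircle((w[m][:,:2]*1000).astype(np.float32)); cc=np.array(cc)/1000
        d=cc-c;yaw=np.arctan2(d[1],d[0])
        l=w-np.r_[c,0];R=np.array([[np.cos(yaw),-np.sin(yaw)],[np.sin(yaw),np.cos(yaw)]]);l[:,:2]=l[:,:2]@R
        m=(l[:,0]<-.012)&(l[:,0]>-.06)&(abs(l[:,1])<.027)&(l[:,2]>h+.012)&(l[:,2]<h+.07)
        a=np.polyfit(l[m,0],l[m,2],1) if m.sum()>20 else None
        print(n,'c',c,r,'cap',cc,cr,np.hypot(*d),'yaw',np.degrees(yaw),'theta',None if a is None else np.arctan(-a[0]),l[m].min(0) if m.any() else 0,l[m].max(0) if m.any() else 0,m.sum())
        out.append((c,yaw))
    return out
E
python3 - <<'E'
from fit import *
o=fit('s0','t0')
fit('s0','t0',.085,(.557,.203))
c=np.mean([a for a,_ in o],0);y=np.mean([b for _,b in o])
print('yaw',y)
s=bot.state()
from scipy.spatial.transform import Rotation as Rr
T=Rr.from_quat(s['tool_rot']).as_matrix();print(T.round(3))
for lx,z in((-38,.26),(-42,.2),(-44,.158)):
    p=np.r_[c+np.array([np.cos(y),np.sin(y)])*lx/1000,z];print(p,(T.T@(p-s['eef_pos'])*1000).round(1))
E
```

```text
scene c [ 0.52852942 -0.1932825 ] 85.31999969482422 cap [ 0.56466296 -0.20489157] 29.35637855529785 0.037952649061755196 yaw -17.811294659773043 theta 0.582315985924553 [-0.05764376 -0.02695877  0.16355011] [-0.01212275  0.02688879  0.19753251] 663
top c [ 0.52884912 -0.19366475] 85.3344955444336 cap [ 0.56384332 -0.20492532] 29.594226837158203 0.03676132049201743 yaw -17.83734481803674 theta 0.5179718466035171 [-0.0582933  -0.02660868  0.16499566] [-0.01201681  0.02697766  0.19984856] 451
scene c [0.55752948 0.20351253] 74.84640502929688 cap [0.5769071 0.196308 ] 46.64506912231445 0.02067359589116081 yaw -20.39494722712082 theta 0.5786871349998051 [-0.05903681 -0.02534775  0.0970235 ] [-0.01209663  0.02690181  0.13227636] 746
top c [0.55697894 0.20357167] 75.18937683105469 cap [0.57958844 0.19779993] 46.75788116455078 0.023334574861564546 yaw -14.320593612019843 theta 0.5271470764581332 [-0.05908017 -0.02373097  0.09766463] [-0.01213981  0.0263691   0.13283556] 370
yaw -0.3110930663721064
[[ 0.931  0.365 -0.   ]
 [ 0.365 -0.931  0.001]
 [ 0.    -0.001 -1.   ]]
[ 0.49251329 -0.18184185  0.26      ] [ 392.  -175.5  -62.2]
[ 0.48870529 -0.18061745  0.2       ] [ 388.9 -178.    -2.2]
[ 0.48680129 -0.18000525  0.158     ] [ 387.4 -179.2   39.8]
```

Run:
```python
from h import *
for n,t in(('scene','s0'),('top','t0')):
    w=pts(n,np.load(t+'.npz')['d']).reshape(-1,3);w=w[~np.isnan(w[:,0])]
    q=w[w[:,2]>.215]
    print(n,len(q))
    g={}
    for a in q: g.setdefault((round(a[0]*12.5)/12.5,round(a[1]*12.5)/12.5),[]).append(a[2])
    for k in sorted(g): print(k,len(g[k]),np.round([min(g[k]),max(g[k])],2),end='; ')
s=np.load('s0.npz')['p'][:130,300:460]
w=pts('scene',np.load('s0.npz')['d'])
for v in (10,40,80,100,115):print([(w[v,u]*1000).round() for u in (340,380,420)])
cv2.imwrite('pics/c1.png',cv2.cvtColor(cv2.resize(s,(640,520)),4))
```

```text
scene 13082
(0.0, 0.08) 6 [0.28 0.32]; (0.16, 0.08) 986 [0.31 0.46]; (0.16, 0.16) 3 [0.3  0.32]; (0.24, -0.08) 166 [0.4  0.45]; (0.24, 0.0) 5238 [0.23 0.49]; (0.24, 0.08) 6506 [0.23 0.49]; (0.24, 0.16) 177 [0.27 0.34]; top 34027
(0.16, -0.48) 77 [0.3  0.33]; (0.16, 0.0) 39 [0.57 0.61]; (0.16, 0.08) 688 [0.32 0.6 ]; (0.24, -0.48) 2 [0.32 0.32]; (0.24, -0.08) 2304 [0.41 0.81]; (0.24, 0.0) 10750 [0.26 0.81]; (0.24, 0.08) 2370 [0.26 0.61]; (0.24, 0.16) 24 [0.29 0.34]; (0.32, -0.16) 875 [0.71 0.81]; (0.32, -0.08) 16898 [0.51 0.84]; [array([269., -17., 447.]), array([260.,  30., 467.]), array([247.,  72., 480.])]
[array([268., -10., 396.]), array([256.,  40., 418.]), array([244.,  86., 437.])]
[array([267.,   3., 315.]), array([254.,  59., 343.]), array([238., 109., 364.])]
[array([263.,   9., 258.]), array([254.,  70., 300.]), array([235., 123., 321.])]
[array([137., -26.,   2.]), array([251.,  79., 260.]), array([ 28., 130.,  -3.])]
```

View pics/c1.png

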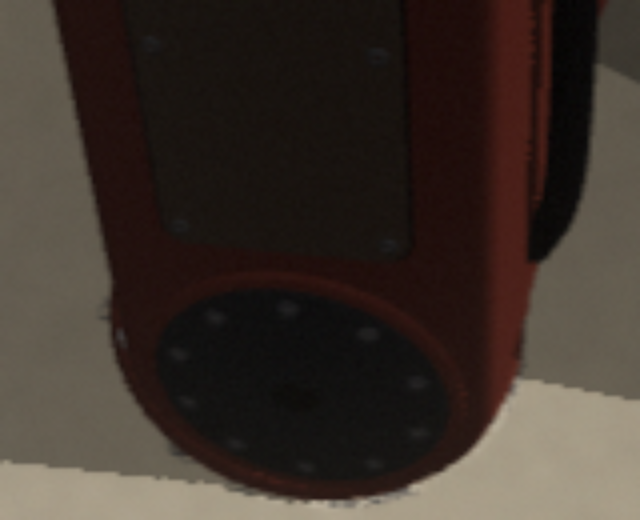

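The red object is the robot's own upper arm, since it starts at z ≥ 0.23. **Target:** A is the tall canister. Its top is at z=0.150 and radius 85 mm. B's top is at 0.085, and the third is blue. The crop confirms A's flap stands open on the robot side, and the cap offset of 37 mm matches the description. I'll shut the fingers, rise, and travel to above the flap.

Emit:
jog_arm:
  steps:
    - [[1,0,0,-50,0],[1,0,0,-85,0],[1,40,-18,-85,-8],[1,80,-36,-85,-16],[1,120,-54,-85,-24],[1,160,-72,-85,-32],[1,200,-90,-85,-40],[1,240,-108,-85,-48],[1,280,-126,-85,-51],[1,320,-144,-85,-51],[1,360,-162,-85,-51],[1,392,-175,-85,-51],[1,392,-175,-85,-51],[1,392,-175,-85,-51],[1,392,-175,-85,-51],[1,392,-175,-85,-51]]

```text
clock: 1.7
eef_pos: [0.4921, -0.1835, 0.283]
tool_rot: [0.807, 0.59, -0.0, -0.0]
contact_force: [0.0, 1.1, -0.0]
opening: 0.0004
```

Emit:
jog_arm:
  steps:
    - [[1,0,0,30,0],[1,0,0,60,0],[1,0,0,78,0],[1,0,0,78,0],[1,0,0,78,0]]

```text
clock: 2.2
eef_pos: [0.4925, -0.1833, 0.2057]
tool_rot: [0.807, 0.59, 0.0, 0.0]
contact_force: [0.2, -0.0, 0.8]
opening: 0.0
```

Run:
```python
from h import *
snap('scene','s1');snap('top','t1')
p=np.load('s1.npz')['p'][110:240,100:240]
q=np.load('t1.npz')['p'][110:240,300:440]
cv2.imwrite('pics/c2.png',cv2.cvtColor(cv2.resize(np.hstack([p,q]),(784,364),interpolation=2),4))
s=bot.state();print(s['eef_pos'],s['contact_force'])
from scipy.spatial.transform import Rotation as R
print(R.from_quat(s['tool_rot']).as_matrix().round(2))
```

```text
[ 0.49327023 -0.18342518  0.20637582] [-0.56225649  1.00136959  0.28392227]
[[ 0.3   0.95  0.  ]
 [ 0.95 -0.3  -0.  ]
 [-0.    0.   -1.  ]]
```

View pics/c2.png

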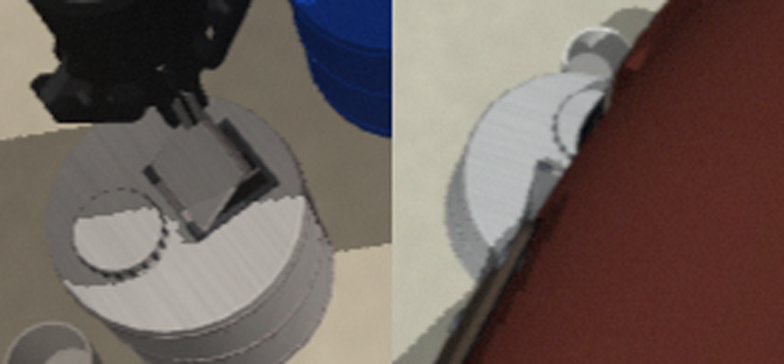

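The fingertips (crop ~(185,120)) are just above the flap's outer half, clear of the cap. Pressing down slowly.

Emit:
jog_arm:
  steps:
    - [[1,0,0,6,0],[1,0,0,12,0],[1,0,-1,17,0],[1,0,-2,22,0],[1,0,-3,26,0],[1,0,-4,30,0],[1,0,-4,30,0]]

```text
clock: 3.0
eef_pos: [0.4885, -0.1812, 0.1744]
tool_rot: [0.807, 0.591, -0.0, -0.0]
contact_force: [1.0, 0.8, -0.9]
opening: 0.0001
```

Emit:
jog_arm:
  steps:
    - [[1,0,0,3,0],[1,0,0,6,0],[1,0,-1,8,0],[1,0,-1,10,0],[1,0,-1,10,0]]

```text
clock: 3.5
eef_pos: [0.4878, -0.1811, 0.1647]
tool_rot: [0.807, 0.591, -0.0, -0.0]
contact_force: [0.5, -0.3, -0.4]
opening: -0.0001
```

Run:
```python
from h import *
snap('scene','s2')
p=np.load('s2.npz')['p'][110:240,100:240]
cv2.imwrite('pics/c3.png',cv2.cvtColor(cv2.resize(p,(784,728),interpolation=2)[:600],4))
s=bot.state();print(s['eef_pos'],s['contact_force'])
```

```text
[ 0.48796772 -0.18115854  0.16493782] [-0.30258211 -0.30812514 -0.68425719]
```

View pics/c3.png

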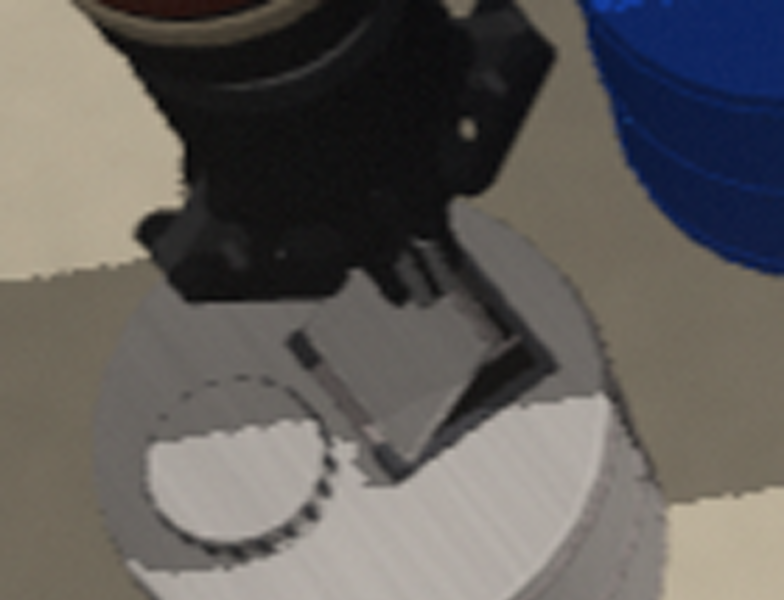

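The flap has come partly down with the fingertips on it at crop ~(420,285), and it isn't latched yet. Continuing.

Emit:
jog_arm:
  steps:
    - [[1,0,0,2,0],[1,0,0,4,0],[1,0,0,5,0],[1,0,0,6,0],[1,0,0,6,0]]

```text
clock: 4.05
eef_pos: [0.488, -0.1812, 0.1589]
tool_rot: [0.807, 0.591, -0.0, -0.0]
contact_force: [-0.0, 0.1, 0.8]
opening: 0.0
```

Emit:
jog_arm:
  steps:
    - [[1,0,0,1,0],[1,0,0,2,0],[1,0,0,3,0],[1,0,0,3,0]]

```text
clock: 4.45
eef_pos: [0.4879, -0.1811, 0.1559]
tool_rot: [0.807, 0.591, -0.0, -0.0]
contact_force: [0.4, -0.5, 0.1]
opening: 0.0001
```

Run:
```python
from h import *
p,d=snap('scene','s3')
w=pts('scene',d)
cv2.imwrite('pics/c4.png',cv2.cvtColor(cv2.resize(p[110:240,100:240],(784,728),interpolation=2)[:600],4))
s=bot.state();print(s['eef_pos'],s['contact_force'],s['tau'],s['qpos'])
for v in range(150,196,4):print(v,[None if np.isnan(w[v,u,0]) else (w[v,u]*1000).round().astype(int).tolist() for u in range(156,200,6)])
```

```text
[ 0.48791925 -0.18112317  0.15590347] [-0.52354164 -0.04659737  1.10126159] [ 3.00320840e-03 -5.37135243e+01  3.18306148e+01 -1.88843122e-03
 -9.99094700e-04  1.77082929e-04] [-4.96004157e-01  3.10153402e-01 -2.40625056e-01  1.02018664e+00
  3.32138148e-05  1.38167965e+00]
150 [[511, -177, 279], [507, -167, 284], [498, -167, 269], [488, -169, 249], [480, -166, 237], [451, -199, 151], [402, -260, 0], [394, -248, 0]]
154 [[509, -190, 246], [509, -171, 268], [501, -168, 258], [488, -175, 227], [480, -172, 217], [457, -194, 150], [450, -186, 148], [402, -242, 0]]
158 [[515, -187, 244], [508, -181, 240], [502, -174, 237], [494, -171, 226], [485, -169, 213], [464, -189, 152], [457, -180, 149], [451, -171, 150]]
162 [[521, -180, 249], [514, -176, 239], [500, -188, 200], [497, -173, 212], [488, -170, 201], [479, -167, 189], [464, -175, 150], [457, -166, 150]]
166 [[508, -225, 151], [505, -207, 169], [500, -196, 173], [495, -184, 179], [490, -173, 185], [486, -161, 190], [470, -170, 151], [464, -161, 150]]
170 [[515, -216, 159], [511, -203, 167], [506, -191, 173], [501, -180, 177], [496, -170
[... 255 characters left out ...]
7, -185, 165], [512, -174, 171], [506, -163, 174], [496, -164, 152], [490, -154, 153], [483, -147, 149]]
182 [[532, -206, 149], [528, -193, 158], [522, -181, 163], [518, -169, 170], [512, -159, 172], [502, -158, 153], [496, -150, 151], [490, -141, 151]]
186 [[542, -191, 170], [532, -192, 149], [528, -177, 161], [523, -166, 167], [514, -163, 152], [508, -156, 148], [502, -146, 149], [496, -135, 153]]
190 [[548, -185, 171], [538, -187, 149], [534, -173, 160], [528, -163, 162], [521, -158, 152], [514, -149, 152], [508, -142, 147], [502, -132, 150]]
194 [[554, -180, 172], [545, -181, 152], [539, -172, 150], [532, -163, 150], [526, -154, 150], [520, -145, 150], [514, -136, 150], [508, -128, 149]]
```

View pics/c4.png

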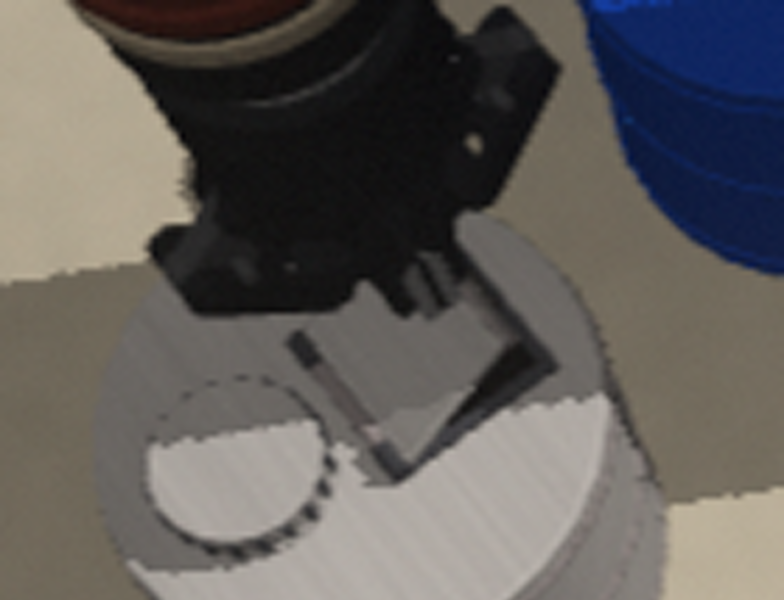

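```bash
cat fit.py >/dev/null
python3 - <<'E'
from fit import *
c=np.array([.5287,-.1935]);y=-.311
R=np.array([[np.cos(y),-np.sin(y)],[np.sin(y),np.cos(y)]])
for t in('s0','s1','s2','s3'):
    w=pts('scene',np.load(t+'.npz')['d']);l=w.copy();l[...,:2]=(w[...,:2]-c)@R
    L=l.reshape(-1,3)
    m=(L[:,0]<-.012)&(L[:,0]>-.035)&(abs(L[:,1])<.027)&(L[:,2]>.158)&(L[:,2]<.2)
    q=L[m]; print(t,m.sum(),'theta at pts',np.arctan(-np.polyfit(q[:,0],q[:,2],1)[0]), 'med',np.median(np.arctan2(q[:,2]-.158,-.004-q[:,0])))
l*=1000
for v in range(158,172):print(v,[l[v,u].round().astype(int).tolist() for u in range(168,186,2)])
s=bot.state();e=s['eef_pos'];print('tcp local',(e[:2]-c)@R)
E
```

```text
s0 374 theta at pts 0.6968796461371757 med 0.7341995086906332
s1 375 theta at pts 0.7028957072694998 med 0.731511105131826
s2 339 theta at pts 0.7051497778194804 med 0.7342764744230839
s3 325 theta at pts 0.6047891778015474 med 0.616039131818965
158 [[-31, 11, 237], [-34, 12, 236], [-37, 13, 234], [-40, 11, 226], [-43, 10, 221], [-46, 9, 215], [-49, 10, 213], [-53, 6, 202], [-58, -6, 175]]
159 [[-30, 11, 235], [-33, 13, 235], [-36, 10, 226], [-39, 10, 221], [-42, 9, 216], [-45, 10, 214], [-48, 11, 211], [-52, 6, 197], [-57, -5, 174]]
160 [[-30, 10, 231], [-33, 10, 227], [-36, 5, 214], [-38, 10, 220], [-41, 9, 214], [-44, 10, 212], [-48, 9, 204], [-52, 3, 190], [-55, 4, 187]]
161 [[-29, 6, 221], [-32, 6, 217], [-35, 6, 212], [-37, 10, 217], [-41, 10, 212], [-44, 10, 208], [-47, 10, 204], [-50, 6, 191], [-53, 6, 188]]
162 [[-29, -3, 200], [-31, 6, 215], [-34, 5, 207], [-37, 9, 212], [-40, 10, 209], [-43, 10, 205], [-46, 10, 201], [-49, 10, 197], [-52, 9, 191]]
163 [[-30, -14, 178], [-30, 7, 213], [-33, 5, 205], [-36, 8, 207], [-39, 9, 205], [-42, 10, 202], [-45, 10, 197], [-48, 10, 194
[... 636 characters left out ...]
6], [-47, 15, 187]]
168 [[-24, -8, 174], [-27, -6, 173], [-30, -2, 176], [-33, 1, 177], [-35, 4, 179], [-38, 6, 179], [-41, 10, 183], [-43, 13, 185], [-46, 16, 186]]
169 [[-23, -6, 173], [-26, -4, 174], [-29, -1, 175], [-32, 3, 178], [-34, 6, 180], [-37, 8, 179], [-40, 13, 184], [-42, 14, 183], [-45, 18, 186]]
170 [[-22, -5, 173], [-25, -2, 174], [-28, 0, 174], [-31, 4, 177], [-33, 6, 176], [-36, 10, 180], [-39, 13, 181], [-41, 16, 183], [-44, 21, 189]]
171 [[-21, -4, 172], [-24, -1, 172], [-27, 2, 174], [-29, 5, 177], [-32, 7, 176], [-35, 10, 178], [-38, 14, 180], [-40, 18, 184], [-43, 20, 185]]
tcp local [-0.04261186 -0.00069626]<stdin>:10: RuntimeWarning: invalid value encountered in cast
```

The reported TCP is about 35 mm below where the depth image shows the fingertips, at z≈0.195. The flap only started moving between s2 and s3, from 0.73 to 0.61 rad. I'll trust the depth and force readings, and check the gripper body's clearance over the cap before going lower.

Run:
```python
from fit import *
c=np.array([.5287,-.1935]);y=-.311
R=np.array([[np.cos(y),-np.sin(y)],[np.sin(y),np.cos(y)]])
w=pts('scene',np.load('s3.npz')['d']);w[...,:2]=(w[...,:2]-c)@R;w*=1000
L=w.reshape(-1,3)
for a in range(-100,60,10):
    m=(L[:,0]>=a)&(L[:,0]<a+10)&(abs(L[:,1])<80)&(L[:,2]>197)&(L[:,2]<400)
    if m.sum():q=L[m];i=q[:,2].argmin();print(a,m.sum(),q[i].round(),'1%',np.percentile(q[:,2],3).round())
```

```text
-100 121 [-90.  10. 258.] 1% 264.0
-90 139 [-82.  11. 248.] 1% 253.0
-80 225 [-73.  10. 236.] 1% 242.0
-70 252 [-61.   6. 233.] 1% 239.0
-60 314 [-52.   6. 197.] 1% 209.0
-50 370 [-49.  10. 197.] 1% 205.0
-40 364 [-36.  10. 197.] 1% 204.0
-30 359 [-29.  -3. 200.] 1% 234.0
-20 386 [-16.  10. 232.] 1% 242.0
-10 319 [ -9.  11. 242.] 1% 250.0
0 136 [  0.  10. 253.] 1% 260.0
10 105 [ 10.  11. 268.] 1% 270.0
```

Emit:
jog_arm:
  steps:
    - [[1,0,0,2,0],[1,0,0,4,0],[1,0,0,6,0],[1,0,0,8,0],[1,0,0,8,0]]

```text
clock: 5.0
eef_pos: [0.4878, -0.1811, 0.1477]
tool_rot: [0.807, 0.591, -0.0, -0.0]
contact_force: [0.7, -0.0, -0.3]
opening: -0.0001
```

```bash
cat > ang.py <<'E'
from fit import *
import sys
def ang(t,c=(.5287,-.1935),y=-.311,h=.15):
    c=np.array(c)
    R=np.array([[np.cos(y),-np.sin(y)],[np.sin(y),np.cos(y)]])
    w=pts('scene',np.load(t+'.npz')['d']);w[...,:2]=(w[...,:2]-c)@R;L=w.reshape(-1,3)
    m=(L[:,0]<-.012)&(L[:,0]>-.030)&(abs(L[:,1])<.027)&(L[:,2]>h+.002)&(L[:,2]<h+.04)
    q=L[m];print(t,'theta',np.median(np.arctan2(q[:,2]-h-.008,-.004-q[:,0])),m.sum())
def look(t):
    p,d=snap('scene',t);ang(t);cv2.imwrite(f'pics/c_{t}.png',cv2.cvtColor(cv2.resize(p[110:240,100:240],(640,594),interpolation=2),4))
    s=bot.state();print(s['clock'],s['eef_pos'],s['contact_force'])
E
python3 -c "
from ang import *
look('s4')"
```

```text
s4 theta 0.47823265188002473 261
5.05 [ 0.48782624 -0.18110855  0.14779319] [ 0.02674046 -1.02025882 -1.03040232]
```

View pics/c_s4.png

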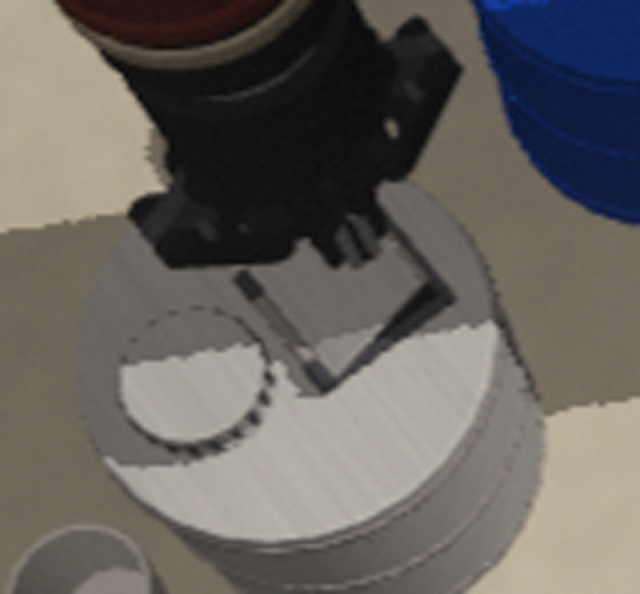

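The flap follows the fingers down and reads 0.48 rad, with the fingertips on its outer part (crop ~(345,255)). Continuing, with a slight outward shift.

Emit:
jog_arm:
  steps:
    - [[1,0,0,3,0],[1,0,-1,6,0],[1,0,-2,9,0],[1,0,-3,12,0],[1,0,-3,14,0],[1,0,-3,14,0]]

```text
clock: 5.65
eef_pos: [0.4849, -0.1801, 0.1337]
tool_rot: [0.807, 0.591, -0.0, -0.0]
contact_force: [0.1, 0.6, 0.1]
opening: -0.0
```

```bash
python3 -c "
from ang import *
look('s5')"
```

```text
s5 theta 0.17894958555918167 224
5.7 [ 0.48499479 -0.18015976  0.1338434 ] [0.17827816 0.0997421  0.06924388]
```

Emit:
jog_arm:
  steps:
    - [[1,0,0,1,0],[1,0,0,2,0],[1,0,0,3,0],[1,0,0,4,0],[1,0,0,4,0]]

```text
clock: 6.2
eef_pos: [0.4851, -0.1803, 0.1299]
tool_rot: [0.807, 0.591, -0.0, -0.0]
contact_force: [1.1, 0.7, -0.3]
opening: -0.0002
```

```bash
python3 -c "
from ang import *
look('s6')"
```

```text
s6 theta 0.10507315578240503 214
6.25 [ 0.48512065 -0.18026088  0.12994002] [-0.32023188 -1.30966465  0.12391057]
```

View pics/c_s6.png

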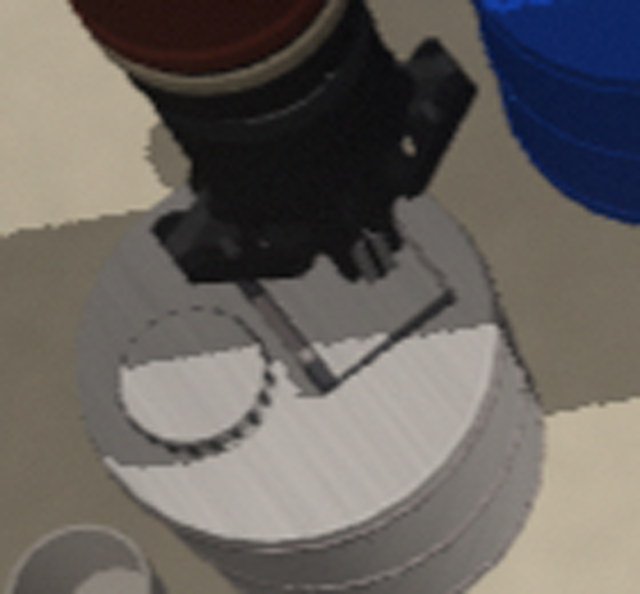

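Emit:
jog_arm:
  steps:
    - [[1,0,0,1,0],[1,0,0,2,0],[1,0,0,3,0],[1,0,0,4,0],[1,0,0,4,0]]

```text
clock: 6.75
eef_pos: [0.4851, -0.1802, 0.1259]
tool_rot: [0.807, 0.591, -0.0, -0.0]
contact_force: [-0.9, -0.1, 1.1]
opening: -0.0002
```

```bash
python3 -c "
from ang import *
look('s7');print(bot.state()['tau'])"
```

```text
s7 theta 0.025165294421739405 207
6.8 [ 0.48511784 -0.18026714  0.12592031] [ 0.95229299 -0.31521925  0.91442368]
[-3.98218806e-03 -5.39487898e+01  3.07488585e+01 -1.49968243e-02
 -3.88533823e-03 -7.89838236e-05]
```

View pics/c_s7.png

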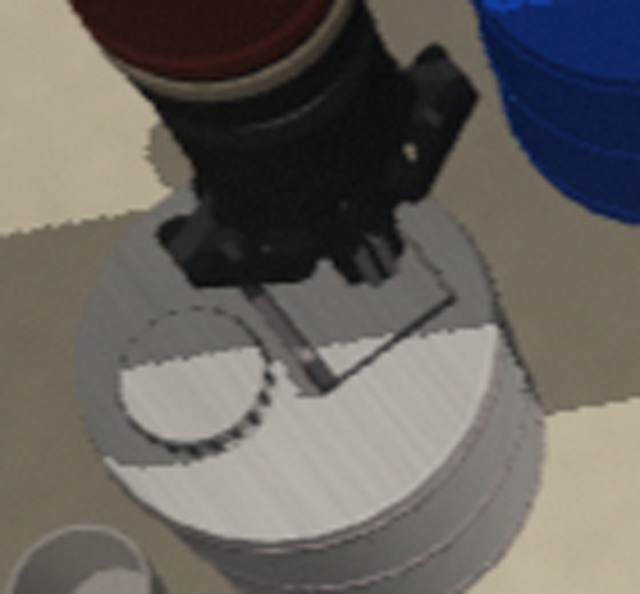

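The flap now looks level, reading about 0.03 rad. I'll press a little further in 1 mm steps to be sure it seats.

Emit:
jog_arm:
  steps:
    - [[1,0,0,1,0],[1,0,0,1,0]]

```text
clock: 7.0
eef_pos: [0.4851, -0.1803, 0.1249]
tool_rot: [0.807, 0.591, 0.0, -0.0]
contact_force: [0.1, -0.2, -0.5]
opening: 0.0001
```

Emit:
jog_arm:
  steps:
    - [[1,0,0,1,0],[1,0,0,1,0]]

```text
clock: 7.2
eef_pos: [0.4852, -0.1803, 0.1246]
tool_rot: [0.807, 0.591, 0.0, 0.0]
contact_force: [-2.5, 0.5, 7.2]
opening: 0.0001
```

```bash
python3 -c "
from ang import *
look('s8');print(bot.state()['tau'])"
```

```text
s8 theta 0.001110577353990482 205
7.25 [ 0.48519859 -0.18033133  0.12459823] [-1.97236163  1.46196502  6.74346801]
[-1.10633606e-01 -5.05646288e+01  2.96916443e+01 -1.03998754e+00
  3.71431606e-02  4.67510254e-04]
```

Emit:
jog_arm:
  steps:
    - [[1,0,0,1,0],[1,0,0,1,0]]

```text
clock: 7.45
eef_pos: [0.4853, -0.1804, 0.1244]
tool_rot: [0.807, 0.591, 0.0, 0.001]
contact_force: [-5.1, 2.3, 15.6]
opening: 0.0005
```

```bash
python3 -c "
from ang import *
look('s9')"
```

```text
s9 theta 0.007287433892721829 203
7.5 [ 0.48529722 -0.18036561  0.12438542] [-3.22976315  1.90754091 16.87244577]
```

Solid stop at 16 N with the flap level, so it is shut. Now I'll retreat straight up and check.

Emit:
jog_arm:
  steps:
    - [[1,0,0,-10,0],[1,0,0,-40,0],[1,0,0,-80,0],[1,0,0,-120,0],[1,0,0,-160,0],[1,0,0,-160,0],[1,0,0,-160,0]]

```text
clock: 8.2
eef_pos: [0.4856, -0.1805, 0.2839]
tool_rot: [0.807, 0.591, 0.0, 0.001]
contact_force: [-0.2, 0.7, -0.9]
opening: 0.0001
```

```bash
python3 -c "
from ang import *
look('s10')
for t in ('s0','s10'): ang(t,(.5573,.2035),-.29,.085)
ang('s10')
p=np.load('s10.npz')['p'];cv2.imwrite('pics/s10b.png',cv2.cvtColor(p,4))"
```

```text
s10 theta -0.004386688404986486 262
8.25 [ 0.48496845 -0.18021687  0.28271724] [ 0.98938322 -0.20840963 -1.2481935 ]
s0 theta 0.6546841111111301 341
s10 theta 0.6681149330412797 346
s10 theta -0.004386688404986486 262
```

View pics/c_s10.png

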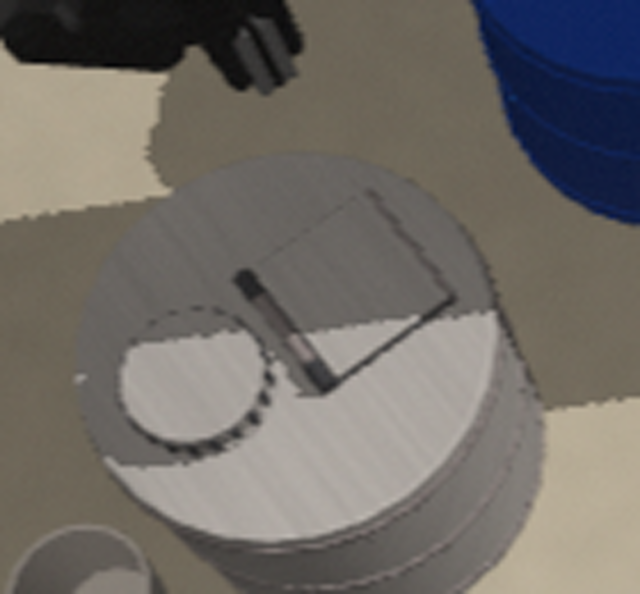

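View pics/s10b.png

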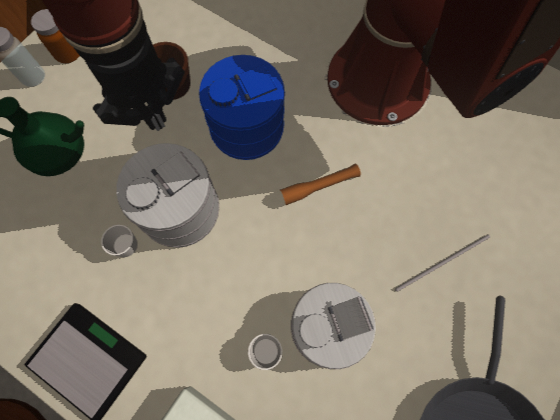

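The tall canister's flap lies flush at 0.00 rad (crop ~(350,255)) with the arm clear of it. The short canister's flap at (350,318) is still open at about 0.66 rad, and nothing else has moved.

```bash
python3 -c "
from station import bot
print(bot.finish_job())"
```

```text
the job is handed in; nothing more can be done
None
```

The taller aluminium canister's vent flap is pressed fully shut, and the job is handed in at about 8.3 s of the 26 s allowed. I pressed it with closed fingers until it stopped solidly at about 16 N, then lifted straight clear.

- **Tall flap:** after the arm lifted away it read about 0.00 rad (0.73 rad at the start) and lies flush in the picture.
- **Short flap:** it still stands open at about 0.66 rad, as at the start. The blue canister and everything else look undisturbed.
- **Disagreement:** the fingertips were about 33–35 mm higher than the reported tool position. I worked from the camera depth and contact force instead.
- **Catch not felt:** the force readings showed no clear 5–8 N as the flap passed the catch, nor a snap. That it is latched rests on the solid stop and on the flap staying level after release.

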